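# Free the label rewinder's hub cap

## Robot

A 6-joint arm with a two-finger parallel gripper is mounted at the origin on the work surface. World frame = base frame: x ahead of the robot, y to its left, z up, the work surface at z = 0. Lengths are in m, angles in degrees, forces in N, time in s.
With the tool pointing down it reaches from about 0.3 to 0.75 m from the base axis. Payload 8.5 kg.
Tool frame: the origin (TCP) lies on the mounting face of the last link; the fingertips stand 173 mm ahead of it and the grasp point (between the pads) lies 155 mm ahead of it (env.tips_ahead is the distance from the TCP to the fingertips, in m); x points along the fingers, z is the direction in which the jaws open and shut, and the axes are right-handed (so a half turn about x gives the same grasp; the last joint's range is limited). The gripper opens to 85 mm and grips with 20 to 120 N. Pads are 22 mm wide; open, the fingers measure 114 mm over their backs; the gripper's body (76 mm by 85 mm) begins 54 mm behind the grasp point. The pads swing forward as they close: fully open they stand 13 mm farther back than shut.
Start: joints at [-87.737, 21.807, 74.336, -0, 83.858, -12.336], TCP at [0.139, -0.532, 0.405] pointing down, gripper open.
Joint ranges: [-178.18, 178.18], [-50.72, 133.34], [12.68, 142.11], [-81.47, 261.47], [9.98, 163.14], [-165.26, 165.26]. Speed limits (degrees/s): [136.94, 136.94, 180, 180, 180, 180].

## Interface

Orientations are given as a 3x3 rotation matrix whose columns are the frame's x, y, z axes.
In Python, from rig import env, optics gives the robot as it stands.
- The arm moves only by the shell command python3 -m inch 'ROWS' [FORCE]. ROWS is JSON, a list of rows, each a list of 3 entries, a list of its own where there are three numbers: the closure, from -1 (fully open) to 1 (shut), then the shift along the tool's x, y, z in units of 30 mm (1.0 is 30 mm), then the turn about the tool's x in units of 5 degrees (1.0 is 5 degrees). In form: [[hand, [x, y, z], yaw], ...]. A call has exactly 8 rows; each row shifts and turns the commanded pose from where the row before left it, along the tool's axes as they then stand; what a row does not reach is not made up. A row lasts 1/12 s, in which the tool goes at most 41.7 mm and 7.16 degrees, less where a joint would pass 70% of its speed; a pose out of reach is approached as far as the arm can. A call is refused whole if a number of a shift passes 1 or a number of a turn 1, either way. A call with a gripper value outside its range is refused whole. The fingers move at their own pace and stop on an object; FORCE is the grip in N (left out, the last holds). Time passes only in rows, so rows that do not move let the fingers close, or fill a call up. It gives the time, the measured TCP pose, the force and the opening at its end, in the units of the state.
- env.observe(): the state, without advancing time (a new reading comes with each control period).
- optics.get_image(name): name is "side" or "top" or "wrist"; returns the picture (420x560x3 uint8, red, green, blue); there is no depth.
- optics.camera_params(name): a dict with "fx", "fy", "cx", "cy" (pixels), "xyz" and "rotation" of the camera in the world. Camera axes: x right, y down, z forward; pixel columns grow to the right and rows downward; lengths in m; the calibration is good to about 2 mm. The wrist camera is an equidistant fisheye: a pixel r from the principal point sees the ray r / f radians off the axis. A picture is of the moment at which its call begins: read the wrist's pose just before it. camera_params takes no time and is no camera call; for the wrist camera it gives the pose at the moment of the call.
- env.close_job(): hands the job in, once; it reports no verdict.
The state is a dict: "time_s": time; "q": joint angles; "qvel": joint speeds; "joint_efforts": joint torques, N m; "position": TCP position; "tool_rot": TCP orientation; "ft_force": force on the tool from outside, world axes, zero at the start; "wrist_torque": the same for the moment, N m; "grip_width": finger opening in m.
Only numpy, scipy, OpenCV 4.12 (cv2) and the standard library are available. Lean on these libraries where they do the work, as an engineer would, in place of code of your own. Each camera call takes 0.05 s, during which the arm holds its last target.

## Task

Push the driver's square tip fully home into the recess of the blue knob on the label rewinder, turn the knob with it anticlockwise (from above) until the hold-down arm is swung well clear of the hub cap, and leave the driver standing in the knob. Then unscrew the black hub cap: nobody knows whether its thread is left- or right-handed, so try it one way and, if blocked, the other until it comes free, then lift it off and finish while holding it level and still in the gripper, at least 5 cm above its seat. Leave the other things on the bench alone.

Things in the scene. Friction and masses are not known exactly. Their poses are not given: they have to be found in the camera images.
- machine: Label rewinder, a grey box 220 x 270 x 50 mm fixed on the bench, with a wound paper label roll (120 mm across, top 100 mm above the bench) on an upright spindle. Origin on the spindle axis at bench height; z up; its front looks to its -x; the knob stands 105 mm from the spindle axis towards its -y. Two thin posts behind the roll reach 105 mm.
- latch (a joint): Turn of the blue knob and its hold-down arm about the upright knob axis: 0 = arm lies over the cap's brim (points to the machine's +y), grows anticlockwise from above, limit 1.45 rad; starts between 0 and 0.2; above 0.9 the arm is well clear. It stays where it is left; friction 0.1 N m.
- recess (a point): Centre of the mouth of the square recess in the top of the blue knob (knob 52 mm across, top 118.5 mm above the bench). Recess 14 mm wide, 18 mm deep, 2 mm chamfer. Its x, y run parallel to the recess sides and turn with the knob; at joint 0 they are the machine's. The arm (16 mm wide, 6 mm thick, flush with the knob's top) points along +y, to 74 mm from the knob's axis.
- driver: Square driver, 100 g, 69 mm tall. Origin: centre of the tip's end; z up the handle, x, y along its sides. Tip 11.5 mm square (first 4 mm stepped down to 7.5) up to 15 mm, collar 30 mm square from 15 to 21, orange square handle 24 mm wide from 21 to 69 mm. Starts upright in the stand, collar on its top; fully home when the collar rests on the knob. 15 degrees of play in the recess each way.
- tip (a point): Centre of the end face of the driver's tip (the driver's origin).
- stand: Wooden block 80 x 60 x 40 mm, fixed, with a 14 mm square hole in the middle of its top that holds the driver. Origin under its centre.
- cap: Hub cap, 90 g, 42 mm tall: round black ribbed crown 56 mm across, yellow stripe on top along its x; yellow brim at its foot 76 mm across, 5 mm high. Origin: centre of underside, z up; screwed on, it lies at point seat, x along the machine's x. Part-turn thread: one way (unknown, differs per start) blocked within 10 degrees; the other way it turns easily, free to lift from 53 degrees, stops at 65.
- seat (a point): Point on the machine's spindle axis where the cap's underside rests (105 mm above the bench). The spindle nose stands 21 mm above it.
- tape_roll: Roll of amber packing tape, lying flat, 90 mm across, 48 mm high. Bystander; origin under its centre.
- carton: Small cardboard carton 110 x 90 x 70 mm. Bystander; origin under its centre.
- mug: White mug 80 mm across, 90 mm high. Bystander; origin under its centre.
- spare_roll: Spare paper label roll, 90 mm across, 60 mm high, lying flat. Bystander; origin under its centre.
- scanner: Grey hand scanner lying on the bench, 100 x 50 x 30 mm. Bystander; origin under its centre.
Not all that is in view belongs to the job. What is shaped like the cap but green or red is not meant.

How it is judged (in metres and radians):
On the way, in this order (a step that is already met when the one before it is completed fails the run):
1. the driver's tip is fully home in the knob's recess (horizontal distance between tip and recess below 0.004 m and z of tip in the frame of recess below -0.011 m and angle between driver's own z axis and vertical below 0.12 rad), for 0.2 s.
2. the knob is turned with the driver until the hold-down arm is well clear (all of step 1 and value of joint latch above 0.9 rad), for 0.2 s.
3. the cap is turned loose on its seat (angle between the x axis of cap and the x axis of machine, either way round above 0.8 rad and distance between cap and seat below 0.012 m), for 0.1 s.
4. the cap is lifted off the spindle (z of cap in the frame of seat above 0.03 m), for 0.2 s.
At the end, for the whole second after the job is handed in: The gripper holds the cap level (17 degrees) and at rest, its underside at least 45 mm above its seat, clear of machine and driver; the hold-down arm is turned past 0.9 rad; the driver stands upright (7 degrees) in the recess, at least 11 mm deep and within 4 mm of its centre (all of step 2 and z of cap in the frame of seat above 0.045 m and contact force between the fingers and cap above 1 N and contact force between cap and machine below 0.1 N and contact force between cap and driver below 0.1 N and angle between cap's own z axis and vertical below 0.3 rad and linear speed of cap below 0.03 m/s); the arm keeps its last pose, push and grip.
It fails at once if the roll of packing tape is moved more than 30 mm (distance of tape_roll from where it was at the start of the episode above 0.03 m).
It fails at once if the small carton is moved more than 30 mm (distance of carton from where it was at the start of the episode above 0.03 m).
It fails at once if the mug is moved more than 30 mm (distance of mug from where it was at the start of the episode above 0.03 m).
It fails at once if the spare label roll is moved more than 30 mm (distance of spare_roll from where it was at the start of the episode above 0.03 m).
It fails at once if the hand scanner is moved more than 30 mm (distance of scanner from where it was at the start of the episode above 0.03 m).
It also fails if it takes over 67 s, if anything falls off the work surface, if the arm or the gripper's body presses on something with over 40 N, if the wrist force passes 120 N, or if a joint passes its speed limit or range.

## Working session

There is one attempt and no reset: what is moved stays moved. The work goes in short steps, Python scripts to look and compute and a shell command to move; the robot and the scene stay as the last step left them, time stands still between calls to the robot, and variables do not carry over. Pictures are saved under pics/ and viewed, and the job is handed in when it is done.

```bash
ls; mkdir -p pics; python3 - <<'E'
from rig import env, optics
import cv2
s=env.observe();print(s['time_s'],s['position'],s['tool_rot'],s['grip_width'],env.tips_ahead)
for n in ['side','top','wrist']:
    p=optics.camera_params(n);print(n,p)
    cv2.imwrite(f'pics/{n}0.png',optics.get_image(n)[:,:,::-1])
E
```

```text
pics
0.0 [ 0.13862891 -0.53219919  0.40410617] [[-5.10364060e-05  9.67711279e-01  2.52061258e-01]
 [ 1.48650483e-03  2.52061054e-01 -9.67710192e-01]
 [-9.99998894e-01  3.25301827e-04 -1.45137178e-03]] 0.08558283371519117 0.1734
side {'fx': 505.0147736596877, 'fy': 505.0147736596877, 'cx': 277.77115294251035, 'cy': 208.13379798636885, 'xyz': array([-0.08132242, -1.13007093,  0.83079951]), 'rotation': array([[ 0.86611733, -0.25772136,  0.42827616],
       [-0.49961608, -0.42068847,  0.75723509],
       [-0.01498482, -0.86982809, -0.49312731]])}
top {'fx': 526.5527899273446, 'fy': 526.5527899273446, 'cx': 281.688410948524, 'cy': 204.47007545098631, 'xyz': array([ 0.21054252, -0.03013189,  1.83857024]), 'rotation': array([[-0.00578392, -0.98488106,  0.17313535],
       [-0.99994755,  0.00715992,  0.00732407],
       [-0.00845297, -0.1730839 , -0.98487081]])}
wrist {'fx': 325.19226210127806, 'fy': 325.19226210127806, 'cx': 278.42617354032114, 'cy': 210.46898521296012, 'xyz': array([ 0.22073991, -0.51124439,  0.37416415]), 'rotation': array([[ 2.53063573e-01, -9.14070693e-01, -3.16912599e-01],
       [-9.67449343e-01, -2.39362087e-01, -8.21435297e-02],
       [-7.71867720e-04,  3.27384421e-01, -9.44890917e-01]])}
```

View pics/side0.png

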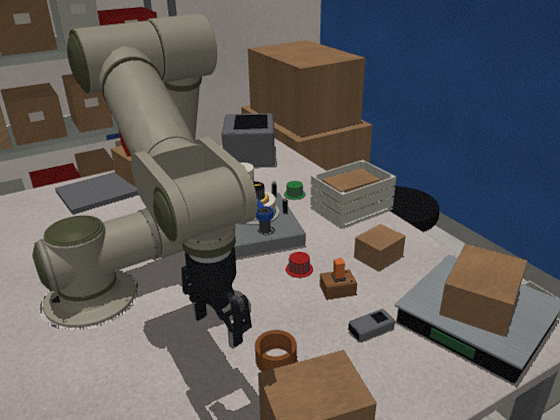

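View pics/top0.png

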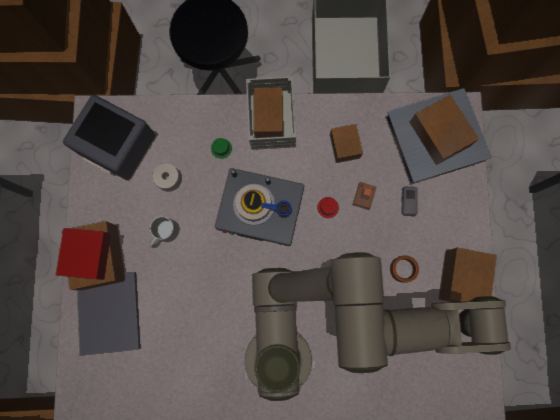

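View pics/wrist0.png

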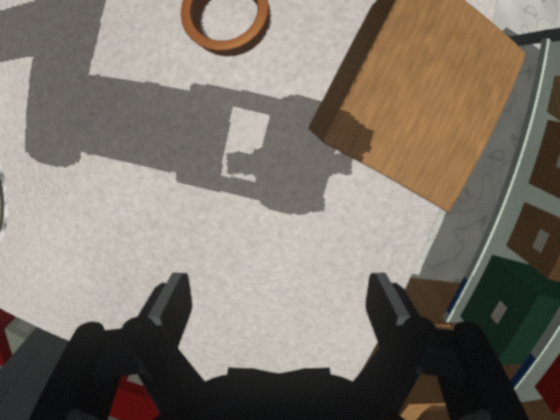

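The top picture shows the machine around (260,207), with the black/yellow cap at (253,202), the blue knob at (284,209) and the driver's stand at (365,195). The decoys are a green cap at (221,148) and a red one at (328,207). The black cap on the machine fits the description. I'll enlarge to confirm.

```bash
python3 - <<'E'
import cv2
a=cv2.imread('pics/top0.png')
c=cv2.resize(a[160:250,205:305],None,fx=6,fy=6,interpolation=cv2.INTER_CUBIC);cv2.imwrite('pics/crop1.png',c)
c=cv2.resize(a[170:225,330:400],None,fx=8,fy=8,interpolation=cv2.INTER_CUBIC);cv2.imwrite('pics/crop2.png',c)
E
```

```text
(no output)
```

View pics/crop1.png

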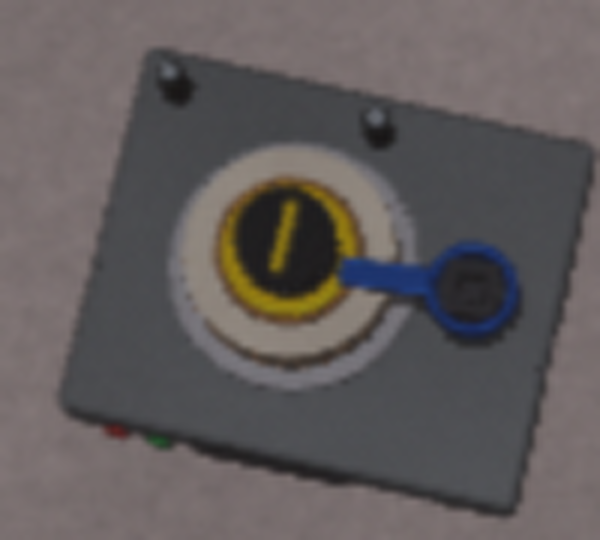

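View pics/crop2.png

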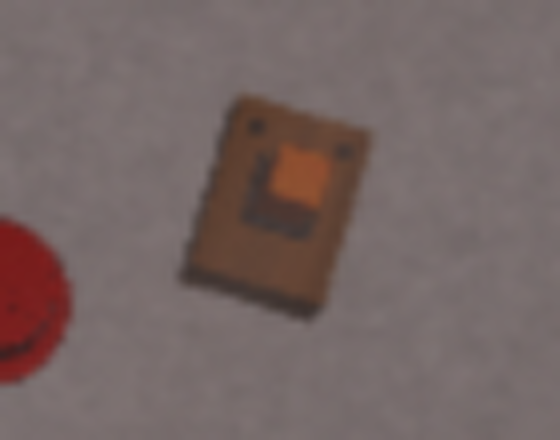

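```bash
cat > h.py <<'E'
import numpy as np, cv2
from rig import env, optics
def ray(n,u,v,p=None):
    p=p or optics.camera_params(n)
    x=(u-p['cx'])/p['fx'];y=(v-p['cy'])/p['fy']
    if n=='wrist':
        r=np.hypot(x,y); d=np.array([x/r*np.sin(r),y/r*np.sin(r),np.cos(r)]) if r>1e-9 else np.array([0,0,1.])
    else: d=np.array([x,y,1.])
    return np.array(p['xyz']),np.array(p['rotation'])@d
def at(n,u,v,z,p=None):
    o,d=ray(n,u,v,p); return o+d*(z-o[2])/d[2]
def proj(n,P,p=None):
    p=p or optics.camera_params(n)
    c=np.array(p['rotation']).T@(np.array(P)-p['xyz'])
    if n=='wrist':
        r=np.hypot(c[0],c[1]);t=np.arctan2(r,c[2]);k=t/max(r,1e-9)
        return p['cx']+p['fx']*k*c[0],p['cy']+p['fy']*k*c[1]
    return p['cx']+p['fx']*c[0]/c[2],p['cy']+p['fy']*c[1]/c[2]
def state():
    s=env.observe();R=np.array(s['tool_rot']);g=np.array(s['position'])+R[:,0]*.155
    print('t',s['time_s'],'tcp',np.round(s['position'],4),'yaw z',np.degrees(np.arctan2(R[1,2],R[0,2])).round(2),'xaxis',R[:,0].round(4),'w',round(s['grip_width'],4),'F',np.round(s['ft_force'],2),'T',np.round(s['wrist_torque'],3),'q',np.round(s['q'],1))
    return s
E
python3 - <<'E'
from h import *
f=lambda c,k,u,v:(c[0]+u/k,c[1]+v/k)
A=lambda u,v,z:at('top',205+(u+.5)/6-.5,160+(v+.5)/6-.5,z)
B=lambda u,v,z:at('top',330+(u+.5)/8-.5,170+(v+.5)/8-.5,z)
print('knob',A(471,290,.1185)); print('cap',A(285,240,.147))
print('machine corners',*[A(u,v,.05).round(4) for u,v in [(150,50),(592,148),(518,512),(62,402)]])
print('stripe',A(277,270,.147),A(293,203,.147))
print('arm end',A(342,272,.1185))
print('driver',B(300,178,.094)); 
print('stand',*[B(u,v,.04).round(4) for u,v in [(240,95),(372,130),(320,305),(185,272)]])
print('dr top',*[B(u,v,.094).round(4) for u,v in [(278,147),(330,158),(320,208),(268,198)]])
E
```

```text
knob [ 0.50129544 -0.02189477  0.1185    ]
cap [0.52483391 0.07912774 0.147     ]
machine corners [0.656  0.1645 0.05  ] [ 0.5957 -0.0921  0.05  ] [ 0.385  -0.0474  0.05  ] [0.4497 0.2125 0.05  ]
stripe [0.50827082 0.08341551 0.147     ] [0.54534476 0.07483947 0.147     ]
arm end [0.51190291 0.04936625 0.1185    ]
driver [ 0.55849119 -0.30543391  0.094     ]
stand [ 0.6064 -0.2891  0.04  ] [ 0.5903 -0.346   0.04  ] [ 0.5132 -0.3207  0.04  ] [ 0.5281 -0.2628  0.04  ]
dr top [ 0.5719 -0.2966  0.094 ] [ 0.567  -0.3184  0.094 ] [ 0.5455 -0.3134  0.094 ] [ 0.55   -0.2917  0.094 ]
```

Measurements are consistent: the knob–spindle distance is 104 mm (105 expected), the machine's yaw is about -13°, and the latch is about 0.08 rad. The driver is near (0.5585,-0.305). Moving over the driver.

```bash
python3 -m inch '[[-1,[0,1,-0.9],1],[-1,[0,1,-0.9],1],[-1,[0,1,-0.9],1],[-1,[0,1,-0.9],1],[-1,[0,1,-0.9],1],[-1,[0,1,-0.9],1],[-1,[0,0.94,-0.5],0],[-1,[0,0.94,-0.5],0]]' 40; python3 -c "
from h import *
s=state();R=s['tool_rot'];print(R.T@(np.array([.5585,-.305,.40])-s['position'])/.03)"
```

```text
time_s: 0.82
position: [0.3745, -0.3501, 0.405]
tool_rot: [[0.0, 0.964, -0.265], [-0.0, -0.265, -0.964], [-1.0, 0.0, 0.0]]
ft_force: [-0.9, -1.2, 0.8]
grip_width: 0.0853
t 0.8167 tcp [ 0.3745 -0.3501  0.405 ] yaw z -105.37 xaxis [ 1.e-04 -1.e-04 -1.e+00] w 0.0853 F [-0.92 -1.21  0.84] T [0.007 0.002 0.014] q [-56.3  18.   80.1   0.   81.8  49. ]
[ 0.16530945  5.51444451 -3.07567927]
```

```bash
python3 -m inch '[[-1,[0.3,0.9,-0.5],0],[-1,[0.3,0.9,-0.5],0],[-1,[0.3,0.9,-0.5],0],[-1,[0.3,0.9,-0.5],0],[-1,[0.3,0.9,-0.5],0],[-1,[0.3,0.9,-0.5],0],[-1,[0,0.1,0],0],[-1,[0,0,0],0]]' 40; python3 -c "
from h import *
s=state();p=optics.camera_params('wrist');im=optics.get_image('wrist');cv2.imwrite('pics/w1.png',im[:,:,::-1]);
import pickle;pickle.dump(p,open('w1.pkl','wb'))
print([proj('wrist',P,p) for P in [(.5585,-.305,.094),(.5595,-.3047,.04)]])
R=s['tool_rot'];print(R.T@(np.array([.5585,-.305,.40])-s['position'])/.03)"
```

```text
time_s: 1.48
position: [0.5571, -0.3082, 0.3493]
tool_rot: [[-0.002, 0.965, -0.264], [0.001, -0.264, -0.965], [-1.0, -0.002, -0.001]]
ft_force: [-0.7, -0.0, -0.3]
grip_width: 0.0852
t 1.4833 tcp [ 0.5571 -0.3082  0.3493] yaw z -105.28 xaxis [-0.0016  0.0013 -1.    ] w 0.0852 F [-0.68 -0.03 -0.26] T [-0.028  0.031 -0.036] q [-39.6  32.9  64.6  -0.   82.6  65.7]
[(np.float64(273.38463538599376), np.float64(218.0426913028425)), (np.float64(273.69828407476103), np.float64(195.9353358597086))]
[-1.69043392  0.01252827 -0.11510907]
```

View pics/w1.png

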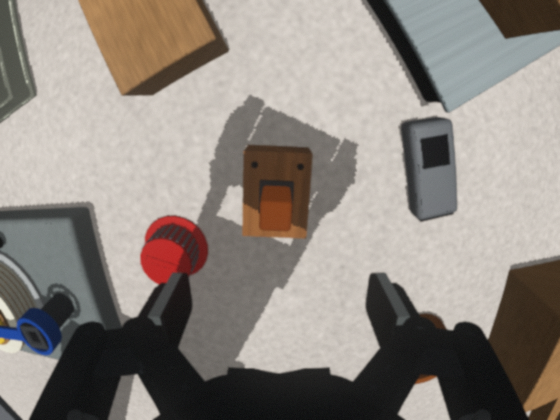

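The driver's orange handle is at (276,208) in its stand, nearly square to the jaws. Zooming in for the top face.

```bash
python3 - <<'E'
import cv2
a=cv2.imread('pics/w1.png')
cv2.imwrite('pics/crop3.png',cv2.resize(a[135:250,215:340],None,fx=5,fy=5,interpolation=cv2.INTER_CUBIC))
E
```

```text
(no output)
```

View pics/crop3.png

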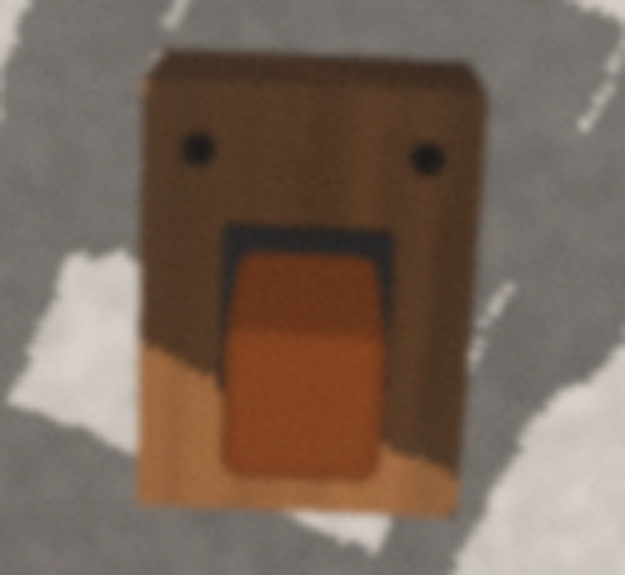

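```bash
python3 - <<'E'
from h import *
import pickle
p=pickle.load(open('w1.pkl','rb'))
B=lambda u,v,z:at('wrist',215+u/5-.4,135+v/5-.4,z,p)
pts=[(228,330),(384,334),(380,478),(224,474)]
P=np.array([B(u,v,.094) for u,v in pts]);print(P.round(4),P.mean(0))
print('edges',[np.linalg.norm(P[i]-P[i-1]).round(4) for i in range(4)],[np.degrees(np.arctan2(*(P[i]-P[i-1])[[1,0]])).round(1) for i in range(4)])
a,b=B(224,228,.046),B(392,232,.046);print('collar',np.linalg.norm(a-b),np.degrees(np.arctan2(*(b-a)[[1,0]])))
a,b=B(198,149,.04),B(427,158,.04);print('screws',np.degrees(np.arctan2(*(b-a)[[1,0]])))
E
```

```text
[[ 0.574  -0.2994  0.094 ]
 [ 0.5675 -0.3211  0.094 ]
 [ 0.5457 -0.3149  0.094 ]
 [ 0.5525 -0.2924  0.094 ]] [ 0.55993696 -0.30693476  0.094     ]
edges [np.float64(0.0227), np.float64(0.0227), np.float64(0.0227), np.float64(0.0234)] [np.float64(-17.8), np.float64(-106.8), np.float64(164.0), np.float64(73.2)]
collar 0.029072771848883322 -106.64444568529424
screws -107.53886726737609
```

```bash
python3 -m inch '[[-1,[0.5,0.06,-0.08],0.28],[-1,[0.7,0,0],0],[-1,[0.7,0,0],0],[-1,[0.7,0,0],0],[-1,[0.7,0,0],0],[-1,[0.5,0,0],0],[-1,[0.24,0,0],0],[-1,[0,0,0],0]]' 40; python3 -m inch '[[0,[0,0,0],0],[0.5,[0,0,0],0],[1,[0,0,0],0],[1,[0,0,0],0],[1,[0,0,0],0],[1,[0,0,0],0],[1,[0,0,0],0],[1,[0,0,0],0]]' 60; python3 -c "
from h import *
s=state();im=optics.get_image('wrist');cv2.imwrite('pics/w2.png',im[:,:,::-1])"
```

```text
time_s: 2.2
position: [0.5574, -0.3073, 0.2287]
tool_rot: [[-0.002, 0.957, -0.29], [0.001, -0.29, -0.957], [-1.0, -0.002, -0.001]]
ft_force: [-0.4, 0.5, 0.1]
grip_width: 0.0854
time_s: 2.87
position: [0.5585, -0.3069, 0.2302]
tool_rot: [[0.001, 0.957, -0.289], [-0.001, -0.289, -0.957], [-1.0, 0.001, 0.0]]
ft_force: [-0.8, 1.0, 6.2]
grip_width: 0.0234
t 2.8667 tcp [ 0.5585 -0.3069  0.2302] yaw z -106.8 xaxis [ 1.e-03 -7.e-04 -1.e+00] w 0.0234 F [-0.84  1.04  6.19] T [ 0.136  0.098 -0.   ] q [-39.4  39.5  73.1   0.   67.3  67.4]
```

View pics/w2.png

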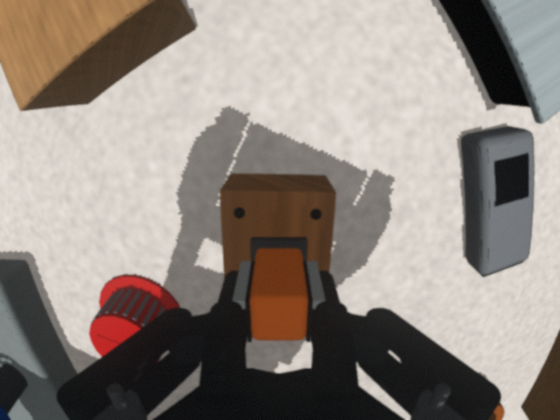

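The driver is gripped (23.4 mm). Lifting.

```bash
python3 -m inch '[[1,[-0.4,0,0],0],[1,[-0.6,0,0],0],[1,[-0.7,0,0],0],[1,[-0.7,0,0],0],[1,[-0.7,0,0],0],[1,[-0.7,0,0],0],[1,[-0.7,0,0],0],[1,[-0.3,0,0],0]]' 60; python3 -c "
from h import *
s=state();im=optics.get_image('wrist');cv2.imwrite('pics/w3.png',im[:,:,::-1])
cv2.imwrite('pics/s3.png',optics.get_image('side')[:,:,::-1])
R=s['tool_rot'];print(R.T@(np.array([.5013,-.0219,.375])-s['position'])/.03)"
```

```text
time_s: 3.58
position: [0.5583, -0.3068, 0.3761]
tool_rot: [[0.003, 0.957, -0.289], [-0.002, -0.289, -0.957], [-1.0, 0.003, 0.001]]
ft_force: [0.2, -0.8, -0.1]
grip_width: 0.0232
t 3.5833 tcp [ 0.5583 -0.3068  0.3761] yaw z -106.8 xaxis [ 0.0027 -0.0023 -1.    ] w 0.0232 F [ 0.21 -0.81 -0.15] T [-0.027 -0.001  0.017] q [-39.4  31.8  62.1  -0.   85.9  67.4]
[ 0.01069018 -4.56515898 -8.54317802]
```

View pics/w3.png

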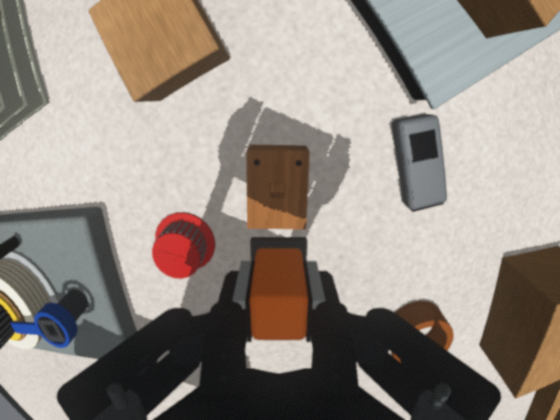

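View pics/s3.png

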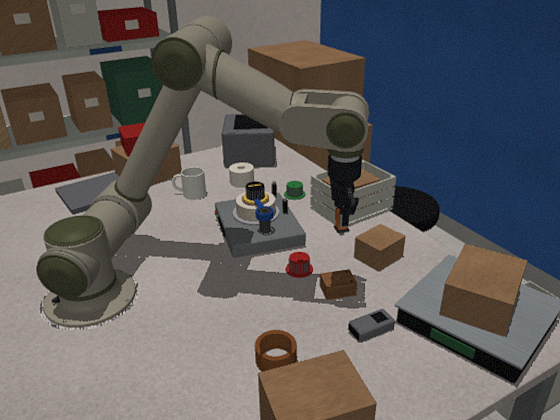

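The stand's hole is empty and the driver is held straight. Next I'll go to a spot short of the knob, so the wrist camera sees the recess unobstructed.

```bash
python3 -m inch '[[1,[0,-0.4,-0.6],0],[1,[0,-0.55,-0.75],0],[1,[0,-0.55,-0.75],0],[1,[0,-0.55,-0.75],0],[1,[0,-0.55,-0.75],0],[1,[0,-0.55,-0.75],0],[1,[0,-0.55,-0.75],0],[1,[0,-0.55,-0.75],0]]' 60;python3 -m inch '[[1,[0,-0.55,-0.75],0],[1,[0,-0.55,-0.75],0],[1,[0,-0.55,-0.75],0],[1,[0,-0.5,-0.45],0],[1,[0,0,0],-0.8],[1,[0,0,0],-0.8],[1,[0,0,0],0],[1,[0,0,0],0]]' 60; python3 -c "
from h import *
s=state();import pickle;p=optics.camera_params('wrist');im=optics.get_image('wrist');cv2.imwrite('pics/w4.png',im[:,:,::-1])
pickle.dump(p,open('w4.pkl','wb'))
cv2.imwrite('pics/s4.png',optics.get_image('side')[:,:,::-1])
print(proj('wrist',(.5013,-.0219,.1185),p))
R=s['tool_rot'];print(R.T@(np.array([.5013,-.0219,.375])-s['position'])/.03)"
```

```text
time_s: 4.35
position: [0.4862, -0.1008, 0.3718]
tool_rot: [[-0.003, 0.957, -0.289], [0.001, -0.289, -0.957], [-1.0, -0.003, -0.0]]
ft_force: [1.3, 0.8, 0.1]
grip_width: 0.0235
time_s: 5.02
position: [0.4486, -0.0058, 0.3725]
tool_rot: [[-0.002, 0.988, -0.155], [0.001, -0.155, -0.988], [-1.0, -0.002, -0.0]]
ft_force: [0.7, 0.5, -0.4]
grip_width: 0.0236
t 5.0167 tcp [ 0.4486 -0.0058  0.3725] yaw z -98.92 xaxis [-2.e-03  6.e-04 -1.e+00] w 0.0236 F [ 0.67  0.54 -0.39] T [-0.015 -0.013 -0.048] q [-15.9  13.4  92.7   0.   74.1  83. ]
(np.float64(288.96765464258004), np.float64(145.0679795906126))
[-0.0878028   1.81904759  0.25732427]
```

View pics/w4.png

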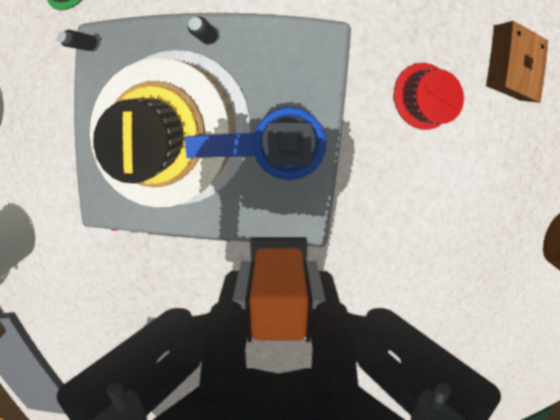

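View pics/s4.png

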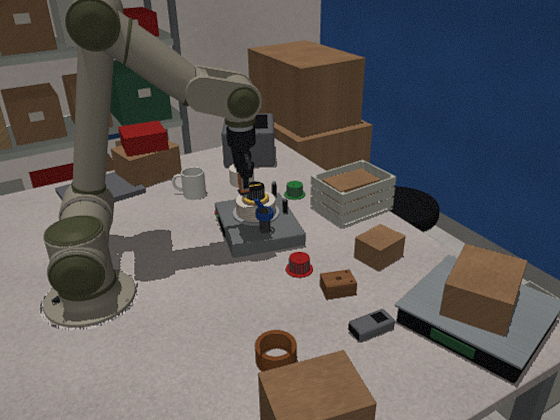

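```bash
python3 - <<'E'
import cv2
a=cv2.imread('pics/w4.png')
cv2.imwrite('pics/crop4.png',cv2.resize(a[95:190,175:335],None,fx=5,fy=5,interpolation=cv2.INTER_CUBIC))
E
```

```text
(no output)
```

View pics/crop4.png

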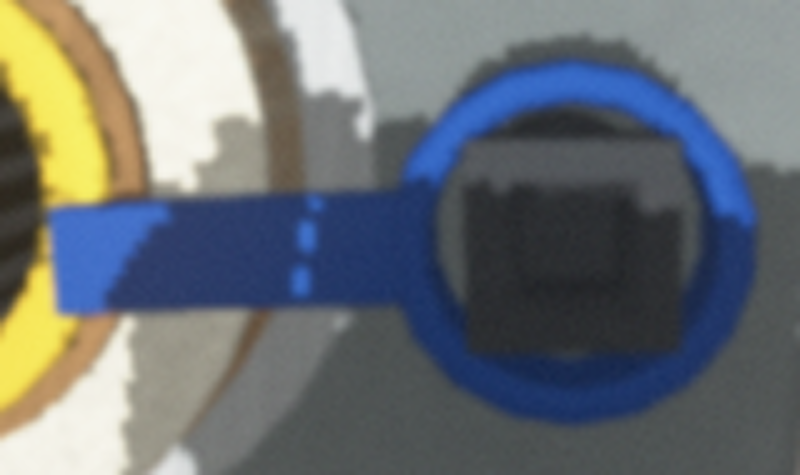

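```bash
python3 - <<'E'
from h import *
import pickle
p=pickle.load(open('w4.pkl','rb'))
B=lambda u,v,z:at('wrist',175+u/5-.4,95+v/5-.4,z,p)
for n,u,v in [('ring',580,243),('sq',574,247),('in',577,236)]: print(n,B(u,v,.1185))
print('dia',np.linalg.norm(B(405,243,.1185)-B(755,243,.1185)),np.linalg.norm(B(580,62,.1185)-B(580,424,.1185)))
a,b=B(55,258,.1185),B(400,247,.1185);print('arm',np.degrees(np.arctan2(*(a-b)[[1,0]])),np.linalg.norm(a-B(580,243,.1185)))
a,b=B(464,140,.1185),B(684,142,.1185);print('sq',np.linalg.norm(a-b),np.degrees(np.arctan2(*(a-b)[[1,0]])))
a,b=B(55,211,.1185),B(400,190,.1185);print('arm e1',np.degrees(np.arctan2(*(a-b)[[1,0]])))
a,b=B(60,314,.1185),B(400,303,.1185);print('arm e2',np.degrees(np.arctan2(*(a-b)[[1,0]])))
E
```

```text
ring [ 0.50242611 -0.02320643  0.1185    ]
sq [ 0.5019955  -0.02230541  0.1185    ]
in [ 0.50345647 -0.02294127  0.1185    ]
dia 0.04846726131726658 0.05089920699846949
arm 81.57409896548285 0.07417781841356545
sq 0.030053451031644075 80.96346171214418
arm e1 83.00346355638193
arm e2 81.84807705535643
```

Knob at about (0.5022,-0.0227), and the top camera agrees within 1.3 mm. The measured ring is 49–51 mm, the arm 74 mm long, and the recess yaw about -8°, which matches the driver. Moving above it.

```bash
python3 -m inch '[[1,[0,0.4,0.08],0],[1,[0,0.6,0.1],0],[1,[0,0.5,0.1],0],[1,[0,0.31,0],0],[1,[0.5,0,0],0],[1,[0.5,0,0],0],[1,[0.4,0,0],0],[1,[0,0,0],0]]' 60; python3 -c "
from h import *
s=state();im=optics.get_image('wrist');cv2.imwrite('pics/w5.png',im[:,:,::-1])
a=optics.get_image('side')[:,:,::-1];cv2.imwrite('pics/s5.png',cv2.resize(a[120:260,180:330],None,fx=4,fy=4,interpolation=2))
R=s['tool_rot'];print(R.T@(np.array([.5009,-.0225,.3087])-s['position'])/.03)"
```

```text
time_s: 5.78
position: [0.5006, -0.0224, 0.3292]
tool_rot: [[-0.005, 0.988, -0.154], [0.001, -0.154, -0.988], [-1.0, -0.005, -0.001]]
ft_force: [-1.2, 0.4, -2.2]
grip_width: 0.0235
t 5.7833 tcp [ 0.5006 -0.0224  0.3292] yaw z -98.87 xaxis [-0.0048  0.0014 -1.    ] w 0.0235 F [-1.15  0.36 -2.16] T [ 0.034 -0.023  0.001] q [-16.1  21.2  89.    0.   70.1  82.7]
[0.68317878 0.01220349 0.00230677]
```

View pics/w5.png

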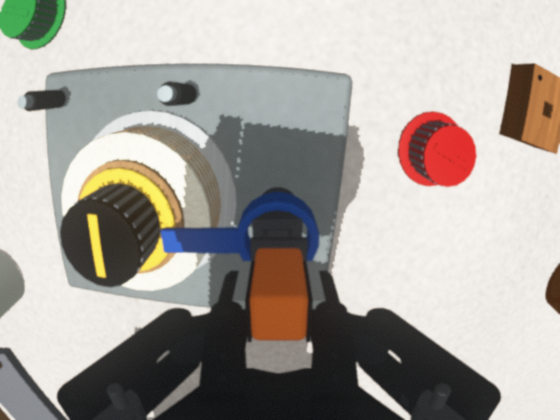

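View pics/s5.png

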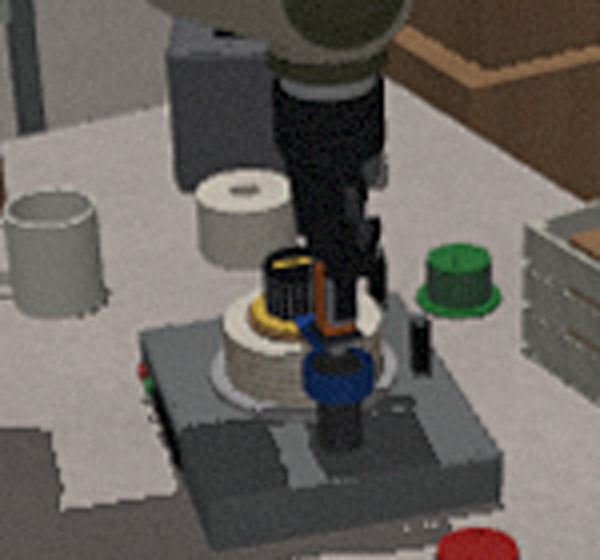

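The driver sits centred over the knob. Lowering in small steps and watching the force.

```bash
python3 -m inch '[[1,[0.1,0,0],0],[1,[0.1,0,0],0],[1,[0.1,0,0],0],[1,[0.1,0,0],0],[1,[0.1,0,0],0],[1,[0.1,0,0],0],[1,[0,0,0],0],[1,[0,0,0],0]]' 60; python3 -c "
from h import *
state()"
```

```text
time_s: 6.55
position: [0.5011, -0.0225, 0.3134]
tool_rot: [[-0.0, 0.988, -0.153], [0.0, -0.153, -0.988], [-1.0, -0.0, -0.0]]
ft_force: [0.0, 0.0, -0.8]
grip_width: 0.0234
t 6.55 tcp [ 0.5011 -0.0225  0.3134] yaw z -98.81 xaxis [-4.e-04  1.e-04 -1.e+00] w 0.0234 F [ 0.04  0.02 -0.76] T [ 0.042 -0.051  0.015] q [-16.1  22.2  90.3   0.   67.4  82.7]
```

```bash
python3 -m inch '[[1,[0.05,0,0],0],[1,[0.05,0,0],0],[1,[0.05,0,0],0],[1,[0.05,0,0],0],[1,[0,0,0],0],[1,[0,0,0],0],[1,[0,0,0],0],[1,[0,0,0],0]]' 60; python3 -c "
from h import *
state();a=optics.get_image('side')[:,:,::-1];cv2.imwrite('pics/s6.png',cv2.resize(a[160:240,210:310],None,fx=6,fy=6,interpolation=2))"
```

```text
time_s: 7.22
position: [0.501, -0.0224, 0.3086]
tool_rot: [[0.001, 0.988, -0.153], [-0.0, -0.153, -0.988], [-1.0, 0.001, 0.0]]
ft_force: [-3.4, 0.3, 10.8]
grip_width: 0.0233
t 7.2167 tcp [ 0.501  -0.0224  0.3086] yaw z -98.8 xaxis [ 1.2e-03 -4.0e-04 -1.0e+00] w 0.0233 F [-3.44  0.28 10.84] T [ 0.168  0.662 -0.   ] q [-16.1  22.6  90.8  -0.   66.6  82.7]
```

View pics/s6.png

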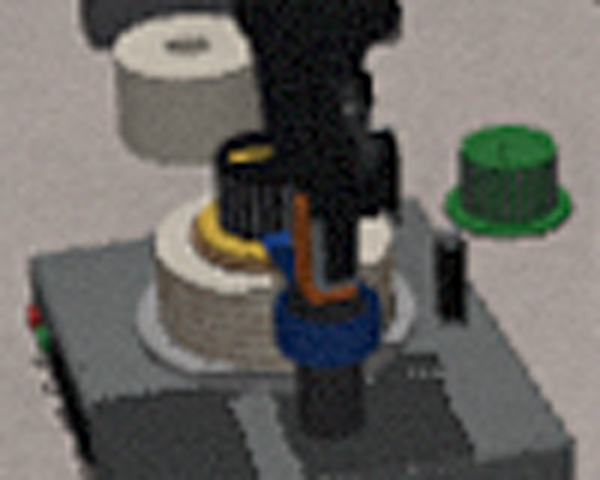

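Home: contact at the expected height (TCP 0.3086, tip 15 mm deep). Turning anticlockwise.

```bash
python3 -m inch '[[1,[0,0,0],-0.6],[1,[0,0,0],-0.8],[1,[0,0,0],-0.8],[1,[0,0,0],-0.8],[1,[0,0,0],-0.8],[1,[0,0,0],-0.8],[1,[0,0,0],-0.8],[1,[0,0,0],-0.8]]' 60; python3 -c "
from h import *
state()"
python3 -m inch '[[1,[0,0,0],-0.8],[1,[0,0,0],-0.8],[1,[0,0,0],-0.8],[1,[0,0,0],-0.8],[1,[0,0,0],-0.8],[1,[0,0,0],-0.8],[1,[0,0,0],0],[1,[0,0,0],0]]' 60; python3 -c "
from h import *
state();cv2.imwrite('pics/w7.png',optics.get_image('wrist')[:,:,::-1])"
```

```text
time_s: 7.93
position: [0.5012, -0.0221, 0.3086]
tool_rot: [[0.002, 0.925, 0.381], [0.001, 0.381, -0.925], [-1.0, 0.003, 0.0]]
ft_force: [-1.5, 4.6, 9.1]
grip_width: 0.0232
t 7.9333 tcp [ 0.5012 -0.0221  0.3086] yaw z -67.62 xaxis [ 2.4e-03  7.0e-04 -1.0e+00] w 0.0232 F [-1.48  4.62  9.07] T [ 0.66   0.179 -0.088] q [-16.1  22.6  90.7   0.1  66.6  51.5]
time_s: 8.6
position: [0.5012, -0.0221, 0.3086]
tool_rot: [[0.003, 0.692, 0.722], [0.001, 0.722, -0.692], [-1.0, 0.002, 0.001]]
ft_force: [-1.0, 4.0, 8.5]
grip_width: 0.0231
t 8.6 tcp [ 0.5012 -0.0221  0.3086] yaw z -43.78 xaxis [ 2.6e-03  6.0e-04 -1.0e+00] w 0.0231 F [-1.02  3.98  8.5 ] T [0.669 0.116 0.02 ] q [-16.1  22.6  90.7   0.1  66.6  27.7]
```

View pics/w7.png

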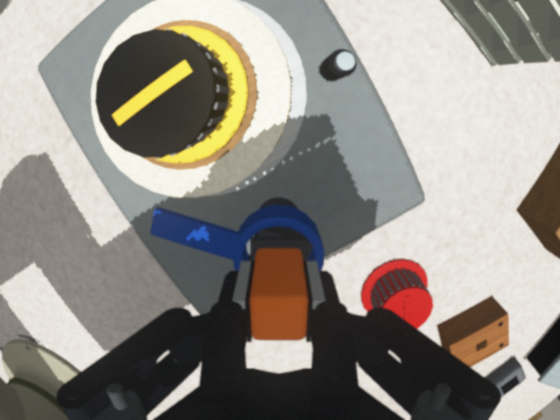

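The arm is following, at roughly 40–45°. Turning about 28° more.

```bash

python3 -m inch '[[1,[0,0,0],-0.8],[1,[0,0,0],-0.8],[1,[0,0,0],-0.8],[1,[0,0,0],-0.8],[1,[0,0,0],-0.8],[1,[0,0,0],-0.8],[1,[0,0,0],-0.8],[1,[0,0,0],0]]' 60; python3 -c "
from h import *
import pickle
state();p=optics.camera_params('wrist');cv2.imwrite('pics/w8.png',optics.get_image('wrist')[:,:,::-1]);pickle.dump(p,open('w8.pkl','wb'))"
```

```text
time_s: 9.32
position: [0.5013, -0.0221, 0.3086]
tool_rot: [[0.003, 0.269, 0.963], [0.001, 0.963, -0.269], [-1.0, 0.001, 0.002]]
ft_force: [-1.1, 3.4, 9.0]
grip_width: 0.0232
t 9.3167 tcp [ 0.5013 -0.0221  0.3086] yaw z -15.6 xaxis [ 2.7e-03  6.0e-04 -1.0e+00] w 0.0232 F [-1.08  3.39  9.01] T [0.662 0.099 0.01 ] q [-16.1  22.6  90.7   0.1  66.6  -0.5]
```

View pics/w8.png

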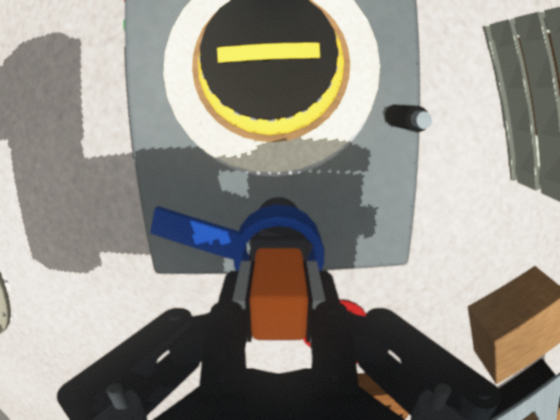

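```bash
python3 - <<'E'
from h import *
import pickle
p=pickle.load(open('w8.pkl','rb'))
for a,b in [((157,207),(241,234)),((151,234),(232,257))]:
    A,B=[at('wrist',*q,.1185,p) for q in (a,b)];print(A.round(4),np.degrees(np.arctan2(*(A-B)[[1,0]])))
E=(at('wrist',157,207,.1185,p)+at('wrist',151,234,.1185,p))/2
d=E-np.array([.5022,-.0227,.1185]);print(np.linalg.norm(d),np.degrees(np.arctan2(d[1],d[0])))
c=at('wrist',273,64,.147,p);print('cap rough',c)
a=at('wrist',217,55,.147,p);b=at('wrist',320,50,.147,p);print(np.degrees(np.arctan2(*(b-a)[[1,0]])),(a+b)/2)
E
```

```text
[0.4468 0.0252 0.1185] 145.87867234500033
[0.4368 0.0113 0.1185] 148.3028163864536
0.07301516817942398 145.8472469850213
cap rough [0.52671872 0.07451588 0.147     ]
-13.148698035157695 [0.52634513 0.0801024  0.147     ]
```

Arm yaw is about 146.5° against machine +y at 77°, so the latch is about 1.21 rad. Releasing the driver.

```bash

python3 -m inch '[[0.2,[0,0,0],0],[-0.3,[0,0,0],0],[-1,[0,0,0],0],[-1,[0,0,0],0],[-1,[0,0,0],0],[-1,[0,0,0],0],[-1,[0,0,0],0],[-1,[0,0,0],0]]' 60; python3 -m inch '[[-1,[-0.3,0,0],0],[-1,[-0.6,0,0],0],[-1,[-0.7,0,0],0],[-1,[-0.7,0,0],0],[-1,[-0.6,0,0],0],[-1,[-0.3,0,0],0],[-1,[0,0,0],0],[-1,[0,0,0],0]]' 60;python3 -c "
from h import *
import pickle
s=state();p=optics.camera_params('wrist');cv2.imwrite('pics/w9.png',optics.get_image('wrist')[:,:,::-1]);pickle.dump(p,open('w9.pkl','wb'))
a=optics.get_image('side')[:,:,::-1];cv2.imwrite('pics/s9.png',cv2.resize(a[140:260,200:320],None,fx=5,fy=5,interpolation=2))
R=s['tool_rot'];print(R.T@(np.array([.525,.079,.4])-s['position'])/.03)"
```

```text
time_s: 10.03
position: [0.5011, -0.0225, 0.3075]
tool_rot: [[-0.0, 0.272, 0.962], [-0.0, 0.962, -0.272], [-1.0, -0.0, -0.0]]
ft_force: [-0.1, -0.0, 1.3]
grip_width: 0.0855
time_s: 10.7
position: [0.5009, -0.0224, 0.4033]
tool_rot: [[-0.0, 0.272, 0.962], [0.0, 0.962, -0.272], [-1.0, -0.0, -0.0]]
ft_force: [-0.5, -0.4, -0.5]
grip_width: 0.0853
t 10.7 tcp [ 0.5009 -0.0224  0.4033] yaw z -15.8 xaxis [-1.e-04  0.e+00 -1.e+00] w 0.0853 F [-0.45 -0.44 -0.53] T [-0.027 -0.001  0.018] q [-16.1  17.   82.   -0.   81.   -0.3]
[ 0.10947618  3.47065308 -0.14707913]
```

View pics/w9.png

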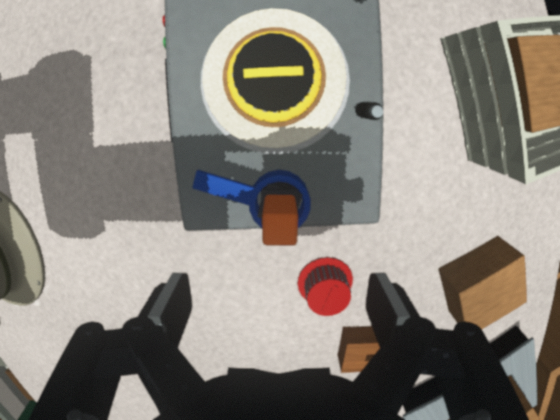

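View pics/s9.png

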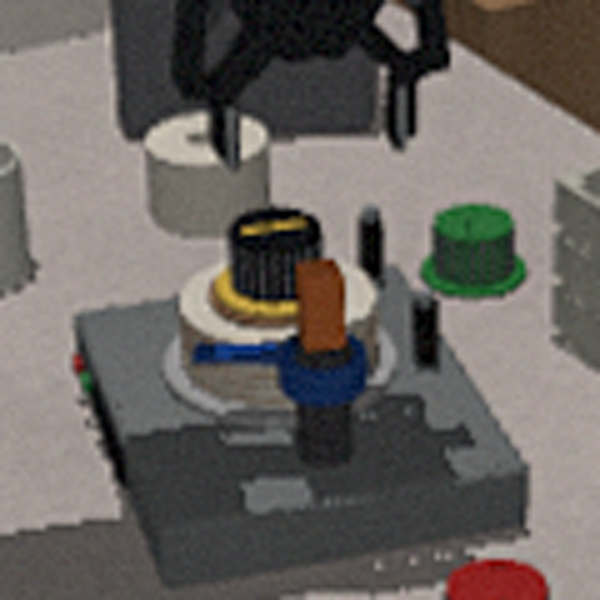

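The driver stands upright in the knob, with the arm swung away to the left. Refining the cap centre.

```bash
python3 - <<'E'
from h import *
import pickle
p=pickle.load(open('w9.pkl','rb'))
a=cv2.imread('pics/w9.png')
cv2.imwrite('pics/crop9.png',cv2.resize(a[10:140,195:355],None,fx=5,fy=5,interpolation=2))
print(at('wrist',273,73,.147,p),at('wrist',273,72.5,.147,p))
hsv=cv2.cvtColor(a,cv2.COLOR_BGR2HSV)
m=cv2.inRange(hsv,(22,120,120),(35,255,255));m[:55]=0;m[90:]=0;m[:,:238]=0;m[:,308:]=0
y,x=np.nonzero(m);print(x.mean(),y.mean(),x.min(),x.max());print(at('wrist',x.mean(),y.mean(),.147,p))
E
```

```text
[0.526108   0.07894141 0.147     ] [0.52620343 0.07927887 0.147     ]
272.90701468189235 71.3768352365416 243 303
[0.52635729 0.08005463 0.147     ]
```

View pics/crop9.png

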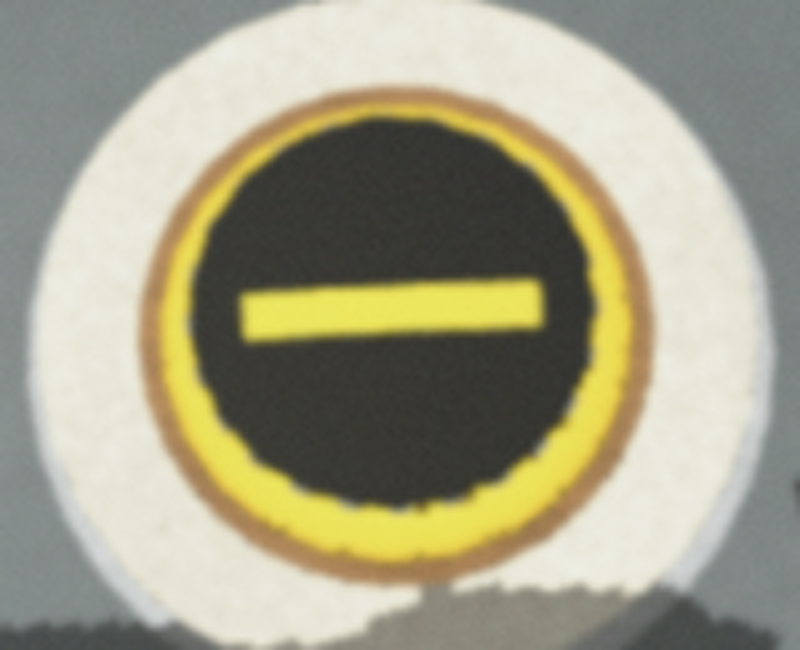

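```bash

python3 -m inch '[[-1,[0,0.5,-0.04],0],[-1,[0,0.8,-0.04],0],[-1,[0,0.8,-0.05],0],[-1,[0,0.8,0],0],[-1,[0,0.6,0],0],[-1,[0,0,0],0],[-1,[0.4,0,0],0],[-1,[0.6,0,0],0]]' 60; python3 -c "
from h import *
s=state()
R=s['tool_rot'];print(R.T@(np.array([.5255,.0797,.285])-s['position'])/.03)"
```

```text
time_s: 11.47
position: [0.5259, 0.0795, 0.3735]
tool_rot: [[0.002, 0.272, 0.962], [-0.0, 0.962, -0.272], [-1.0, 0.0, 0.002]]
ft_force: [-0.4, -0.5, -0.8]
grip_width: 0.0854
t 11.4667 tcp [0.5259 0.0795 0.3735] yaw z -15.76 xaxis [ 1.5e-03 -4.0e-04 -1.0e+00] w 0.0854 F [-0.42 -0.53 -0.8 ] T [-0.006 -0.034  0.005] q [-4.2 21.4 80.4 -0.  78.1 11.6]
[ 2.94850095e+00  1.53912124e-03 -1.95727630e-02]
```

```bash

python3 -m inch '[[-1,[0.6,0,0],0],[-1,[0.6,0,0],0],[-1,[0.6,0,0],0],[-1,[0.6,0,0],0],[-1,[0.35,0,0],0],[-1,[0.17,0,0],0],[-1,[0,0,0],0],[-1,[0,0,0],0]]' 60; python3 -c "
from h import *
s=state()"
python3 -m inch '[[-0.2,[0,0,0],0],[0.2,[0,0,0],0],[1,[0,0,0],0],[1,[0,0,0],0],[1,[0,0,0],0],[1,[0,0,0],0],[1,[0,0,0],0],[1,[0,0,0],0]]' 60
python3 -c "
from h import *
s=state();cv2.imwrite('pics/w10.png',optics.get_image('wrist')[:,:,::-1])"
```

```text
time_s: 12.13
position: [0.526, 0.0793, 0.286]
tool_rot: [[-0.0, 0.273, 0.962], [-0.0, 0.962, -0.273], [-1.0, -0.0, -0.0]]
ft_force: [-0.1, -0.4, 0.3]
grip_width: 0.0855
t 12.1333 tcp [0.526  0.0793 0.286 ] yaw z -15.82 xaxis [-3.e-04 -1.e-04 -1.e+00] w 0.0855 F [-0.07 -0.45  0.3 ] T [ 0.042  0.034 -0.076] q [-4.2 26.8 87.7 -0.  65.5 11.6]
time_s: 12.8
position: [0.526, 0.0796, 0.2869]
tool_rot: [[0.002, 0.272, 0.962], [-0.0, 0.962, -0.272], [-1.0, 0.0, 0.002]]
ft_force: [-0.4, 0.7, 6.0]
grip_width: 0.0536
t 12.8 tcp [0.526  0.0796 0.2869] yaw z -15.79 xaxis [ 1.8e-03 -2.0e-04 -1.0e+00] w 0.0536 F [-0.37  0.66  6.04] T [-0.018  0.3   -0.007] q [-4.1 26.8 87.6 -0.  65.5 11.6]
```

View pics/w10.png

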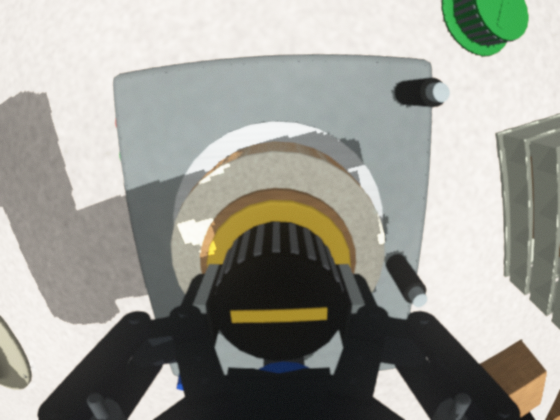

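The cap is gripped (53.6 mm, on the ribs) with the yellow stripe at (280,315). Trying anticlockwise gently first, watching torque.

```bash

python3 -m inch '[[1,[0,0,0],-0.4],[1,[0,0,0],-0.4],[1,[0,0,0],-0.4],[1,[0,0,0],-0.4],[1,[0,0,0],-0.4],[1,[0,0,0],-0.4],[1,[0,0,0],0],[1,[0,0,0],0]]' 60
python3 -c "
from h import *
s=state();cv2.imwrite('pics/w11.png',optics.get_image('wrist')[:,:,::-1])"
```

```text
time_s: 13.52
position: [0.526, 0.0798, 0.2869]
tool_rot: [[0.002, 0.066, 0.998], [0.0, 0.998, -0.066], [-1.0, 0.0, 0.002]]
ft_force: [-0.3, 0.5, 5.5]
grip_width: 0.054
t 13.5167 tcp [0.526  0.0798 0.2869] yaw z -3.78 xaxis [ 0.002  0.    -1.   ] w 0.054 F [-0.3   0.47  5.49] T [0.061 0.172 0.016] q [-4.1 26.8 87.6  0.  65.5 -0.4]
```

View pics/w11.png

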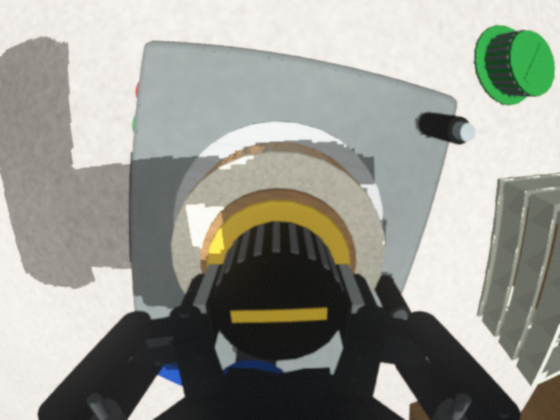

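It turned 12° with no torque and the stripe moved with the jaws, so this looks like the free direction. Continuing.

```bash

python3 -m inch '[[1,[0,0,0],-0.6],[1,[0,0,0],-0.6],[1,[0,0,0],-0.6],[1,[0,0,0],-0.6],[1,[0,0,0],-0.6],[1,[0,0,0],-0.6],[1,[0,0,0],-0.6],[1,[0,0,0],0]]' 60
python3 -c "
from h import *
s=state()"
python3 -m inch '[[1,[0,0,0],-0.6],[1,[0,0,0],-0.6],[1,[0,0,0],-0.6],[1,[0,0,0],-0.6],[1,[0,0,0],-0.6],[1,[0,0,0],-0.6],[1,[0,0,0],-0.6],[1,[0,0,0],0]]' 60
python3 -c "
from h import *
s=state()
import pickle;p=optics.camera_params('wrist');cv2.imwrite('pics/w12.png',optics.get_image('wrist')[:,:,::-1]);pickle.dump(p,open('w12.pkl','wb'))"
```

```text
time_s: 14.23
position: [0.526, 0.0798, 0.2869]
tool_rot: [[0.002, -0.299, 0.954], [-0.0, 0.954, 0.299], [-1.0, -0.001, 0.002]]
ft_force: [1.0, 0.3, 6.5]
grip_width: 0.0539
t 14.2333 tcp [0.526  0.0798 0.2869] yaw z 17.37 xaxis [ 0.002 -0.    -1.   ] w 0.0539 F [0.95 0.28 6.48] T [0.04  0.22  0.026] q [ -4.1  26.8  87.6   0.   65.5 -21.5]
time_s: 14.9
position: [0.526, 0.0797, 0.2869]
tool_rot: [[0.002, -0.621, 0.784], [-0.0, 0.784, 0.621], [-1.0, -0.001, 0.002]]
ft_force: [0.7, 0.2, 5.1]
grip_width: 0.054
t 14.9 tcp [0.526  0.0797 0.2869] yaw z 38.37 xaxis [ 2.1e-03 -2.0e-04 -1.0e+00] w 0.054 F [0.73 0.19 5.14] T [-0.01   0.171  0.019] q [ -4.1  26.8  87.6  -0.   65.5 -42.5]
```

View pics/w12.png

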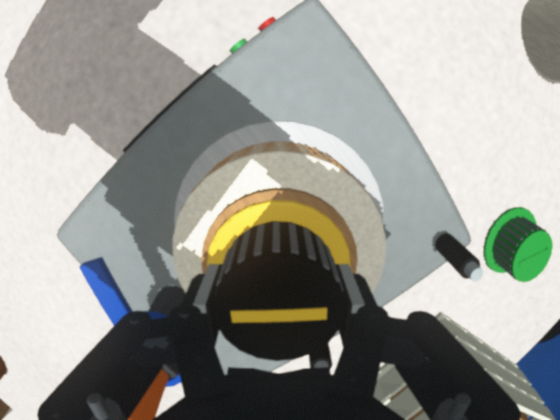

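54° turned. About 5° more for margin, then a short lift.

```bash

python3 -m inch '[[1,[0,0,0],-0.5],[1,[0,0,0],-0.5],[1,[0,0,0],0],[1,[0,0,0],0],[1,[-0.1,0,0],0],[1,[-0.2,0,0],0],[1,[-0.2,0,0],0],[1,[0,0,0],0]]' 60
python3 -c "
from h import *
s=state()"
```

```text
time_s: 15.62
position: [0.5261, 0.0797, 0.3023]
tool_rot: [[0.002, -0.685, 0.729], [-0.0, 0.729, 0.685], [-1.0, -0.002, 0.001]]
ft_force: [-0.2, -0.5, -0.6]
grip_width: 0.0533
t 15.6167 tcp [0.5261 0.0797 0.3023] yaw z 43.2 xaxis [ 2.2e-03 -2.0e-04 -1.0e+00] w 0.0533 F [-0.24 -0.48 -0.57] T [-0.029 -0.019  0.003] q [ -4.1  25.7  86.5   0.   67.7 -47.3]
```

Free: raised 15 mm with no resistance. Lifting to about 100 mm above the seat.

```bash

python3 -m inch '[[1,[-0.3,0,0],0],[1,[-0.5,0,0],0],[1,[-0.5,0,0],0],[1,[-0.5,0,0],0],[1,[-0.5,0,0],0],[1,[-0.3,0,0],0],[1,[-0.1,0,0],0],[1,[0,0,0],0]]' 60
python3 -m inch '[[1,[0,0,0],0],[1,[0,0,0],0],[1,[0,0,0],0],[1,[0,0,0],0],[1,[0,0,0],0],[1,[0,0,0],0],[1,[0,0,0],0],[1,[0,0,0],0]]' 60
python3 -c "
from h import *
s=state()
import pickle;p=optics.camera_params('wrist');cv2.imwrite('pics/w13.png',optics.get_image('wrist')[:,:,::-1]);pickle.dump(p,open('w13.pkl','wb'))
a=optics.get_image('side')[:,:,::-1];cv2.imwrite('pics/s13.png',cv2.resize(a[120:260,200:340],None,fx=4,fy=4,interpolation=2))"
```

```text
time_s: 16.28
position: [0.5258, 0.0797, 0.3824]
tool_rot: [[0.001, -0.685, 0.729], [-0.0, 0.729, 0.685], [-1.0, -0.001, 0.001]]
ft_force: [-0.0, -0.5, -1.9]
grip_width: 0.0535
time_s: 16.95
position: [0.5259, 0.0797, 0.3819]
tool_rot: [[-0.0, -0.685, 0.729], [-0.0, 0.729, 0.685], [-1.0, 0.0, -0.0]]
ft_force: [-0.4, 0.3, -0.3]
grip_width: 0.0539
t 16.95 tcp [0.5259 0.0797 0.3819] yaw z 43.2 xaxis [-0. -0. -1.] w 0.0539 F [-0.37  0.32 -0.33] T [ 0.053 -0.012  0.037] q [ -4.1  21.   79.5  -0.   79.5 -47.4]
```

View pics/w13.png

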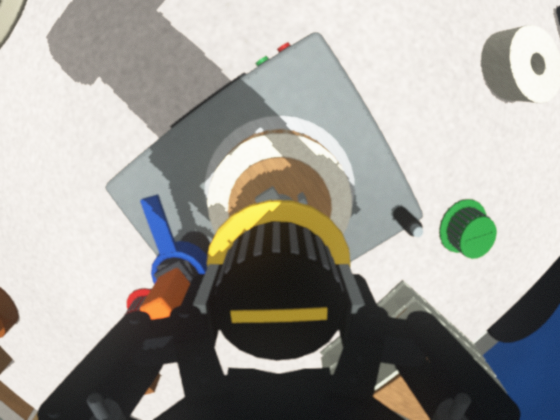

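View pics/s13.png

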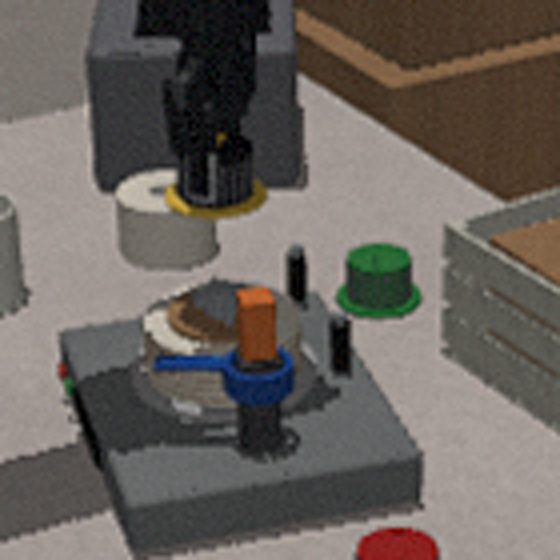

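The cap hangs level in the gripper, about 95 mm up. The driver is upright in the knob, the hold-down arm is clear and the bystanders look untouched. Handing in.

```bash
python3 -c "
from rig import env
print(env.close_job())"
```

```text
the job is handed in; nothing more can be done
None
```

The job is handed in with all the steps carried out, at 17 s of the 67 s allowed. The interface reported no verdict.

- **Knob:** I set the driver fully home in the blue knob, with contact at the expected height (about 15 mm deep). I then turned it anticlockwise. The wrist picture put the latch at about 1.21 rad, against the 0.9 needed, and I left the driver standing there.
- **Cap:** The first direction I tried, anticlockwise, turned freely, so I did not need the other. I turned it about 59° and it lifted off with no resistance.
- **Last checks:** The gripper holds the cap level and still, about 95 mm above its seat, at 53.9 mm opening with near-zero wrist force. The side picture shows the driver upright in the knob and the arm clear. I saw no bystander moved in the views I had, though I did not measure their positions again at the end.

No check failed. The two cameras differed by about 1.4 mm on the knob and 1.5 mm on the cap, within the 2 mm calibration.

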